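Fish the bath scoop from under the ledge with the reacher

TASK

The little bath scoop has fallen into the low gap under the slatted ledge: take the reacher, put its jaws round the scoop's cup, squeeze the trigger to grip it, and lift it out over the drip lip. Stand it upright on the open bench in front of the ledge, let it go, and lay the reacher flat on the bench, out of the gap and not touching the scoop. Don't touch the scoop with the gripper itself, and leave the pumice stone and the bottle where they are.

Things in the scene. Friction and masses are not known exactly. Their poses are not given: they have to be found in the camera images.
- gap_front (a point): Middle of the front edge of the fixed white pegboard-and-ledge unit, at bench level. x runs along the ledge, y INTO the gap (away from the open bench), z up. The gap's floor is the bench. A drip lip 16 mm high stands on it along the front, y 0 to 8 mm, x -165 to +165 mm; square feet, 12 mm, at x = +-172 mm, y 2 to 14 mm.
- ledge_front (a point): Middle of the ledge's upper front edge, 95 mm above gap_front, same axes. The ledge is 360 mm wide, 150 mm deep (y 0 to 150) and 10 mm thick: six slats 8 mm wide with 20 mm open spaces, underside 85 mm above the bench. Behind it at y 150 mm stands the pegboard, 205 mm high, 10 mm thick, with a long brush and a massager on its pegs and a shower bracket up to 280 mm above the bench.
- reacher_grip (a point): Centre of the handle of the grey reacher, a loose tool 395 mm long, 0.19 kg, balanced near here, lying on its side; 15 mm above its underside. x along the shaft to the jaws, y to the fixed palm bar, z up. To pinch across y: palm bar (outer face y +30, x -50 to 50 mm) and black trigger bar (outer face y -30, x -35 to 35), both z -15 to 15; 30 mm high housings in front and behind.
- reacher_head (a point): Centre line of the reacher's head, 212 mm ahead of reacher_grip in x at the same height, same axes. Head 26 mm long, 16 mm high, y -20 to +40 mm. A shaft 16 mm thick joins it to the handle. The jaws spring from it: fixed jaw on the +y side; moving jaw hinged 8 mm ahead of here at y -12 mm, splayed out at rest so that its tip reaches y -51 mm.
- reacher_jaws (a point): Point fixed to the reacher where the centre of the gripped cup lies: 275 mm ahead of reacher_grip in x, 12 mm in +y, same height and axes. The fixed jaw's inner face is 18 mm to its +y side, parallel to x; beside this point the jaws are 60 mm apart at rest, 36 mm with the trigger 10 mm in. Jaws 16 mm high (z -8 to 8); tips 25 mm further ahead, head's front 50 mm behind.
- trigger (a joint): Trigger travel in m: 0 released, 0.020 fully in (handle then 40 mm across). It slides to the reacher's +y, toward the palm bar, against a spring: 22 N to start, plus 1 N per mm; the moving jaw swings 0.045 rad to +y per mm. About 25 N of grip holds the reacher with the trigger only 3 mm in, jaws still wider than the cup; a grip of 45 N or more clamps the cup safely.
- scoop_cup (a point): Centre of the cup of the bath scoop, a small plastic scoop (about 30 g): round open cup 36 mm diameter, 24 mm high (this point 12 mm above its underside), with a flat handle 12 mm wide and 4 mm thick at rim height that reaches to 56 mm from the cup's centre along +x. It stands on the bench in the gap, handle pointing roughly to the back; z is its upright axis.
- pumice: Pumice stone, 50 x 36 x 28 mm (x, y, z), lying in the gap beside the scoop; origin under its centre. To be left alone.
- bottle: Round bottle 48 mm diameter, 130 mm high, standing on the ledge; origin under its centre. To be left alone.
Not all that is in view belongs to the job. Leave any yellow look-alike of the part that bears scoop_cup alone.

How it is judged (in metres and radians):
On the way, in this order (a step that is already met when the one before it is completed fails the run):
1. the scoop is gripped between the reacher's jaws inside the gap, the trigger squeezed (contact force between jaw and scoop above 0.8 N and value of joint trigger above 0.006 m and y of scoop_cup in the frame of gap_front above 0.03 m and distance between scoop_cup and reacher_jaws below 0.025 m), for 0.2 s.
2. still gripped by the jaws, the scoop is carried out over the lip, off the bench (contact force between jaw and scoop above 0.3 N and y of scoop_cup in the frame of gap_front below -0.01 m and height (world z) of scoop_cup above 0.018 m), for 0.1 s.
At the end, for the whole second after the job is handed in: Scoop upright (0.1 rad) and still on the bench, cup centre 20 to 300 mm in front of the ledge edge, within 250 mm of the ledge's middle; reacher flat, still, trigger out (under 3 mm), its jaw point over 25 mm in front of the ledge edge, not touching the scoop (y of scoop_cup in the frame of gap_front between -0.3 and -0.02 m and x of scoop_cup in the frame of gap_front between -0.25 and 0.25 m and height (world z) of scoop_cup below 0.015 m and angle between each of scoop_cup, reacher_grip's own z axis and vertical below 0.1 rad and linear speed of each of scoop, reacher below 0.02 m/s and contact force between reacher and scoop below 0.1 N and height (world z) of each of reacher_grip, reacher_jaws below 0.02 m and y of reacher_jaws in the frame of gap_front below -0.025 m and value of joint trigger below 0.003 m).
It fails at once if the gripper touches the scoop (contact force between the fingers and scoop above 0.5 N).
It fails at once if the pumice stone is moved over 25 mm (distance of pumice from where it was at the start of the episode above 0.025 m).
It fails at once if the bottle is moved over 25 mm (distance of bottle from where it was at the start of the episode above 0.025 m).
It also fails if it takes over 45 s, if anything falls off the work surface, if the arm or the gripper's body presses on something with over 40 N, if the wrist force passes 120 N, or if a joint passes its speed limit or range.

ROBOT

A 6-joint arm with a two-finger parallel gripper is mounted at the origin on the work surface. World frame = base frame: x ahead of the robot, y to its left, z up, the work surface at z = 0. Lengths are in mm, angles in rad, forces in N, time in s.
With the tool pointing down it reaches from about 300 to 775 mm from the base axis. Payload 14.6 kg.
Tool frame: the origin (TCP) lies on the centre line of the jaws, within the pads' length; the fingertips stand 19 mm ahead of it and the grasp point (between the pads) is the TCP (bot.tip_reach is the distance from the TCP to the fingertips, in mm); z points along the fingers, y is the line along which they close (so a half turn about z gives the same grasp; the last joint's range is limited). The gripper opens to 85 mm and grips with 20 to 120 N. Pads are 22 mm wide; open, the fingers measure 114 mm over their backs; the gripper's body (76 mm by 85 mm) begins 54 mm behind the grasp point. The pads swing forward as they close: fully open they stand 13 mm farther back than shut.
Start: joints at [-1.354, 0.3, 1.521, -0, 1.321, -0.067], TCP at [153.996, -527.991, 250.281] pointing down, gripper open.
Joint ranges: [-3.03, 3.03], [-0.79, 2.21], [0.23, 2.52], [-1.04, 4.18], [0, 3.07], [-2.55, 2.55]. Speed limits (rad/s): [2.22, 2.22, 2.57, 3.14, 3.14, 3.14].

INTERFACE

Orientations are given as a unit quaternion [w, x, y, z].
In Python, from rig import bot gives the robot as it stands. Calls block until the motion is done:
- bot.move_to(position, orientation): joint-space move of the TCP to a pose.
- bot.servo_line(position, attitude=None, speed=150, until_force=None): straight line of the TCP; attitude=None keeps the orientation; speed is the mean speed in mm/s. With until_force (N) it stops when the force on the tool has changed by that much, and returns True; else False.
- bot.move_joints(angles): joint-space move.
- bot.move_gripper(opening, grip_force=None): finger opening in mm; grip_force is the grip in N (None keeps the last); returns when the fingers have stopped.
- bot.dwell(seconds).
- bot.ik(position, orientation): joint angles nearest the present ones, or None.
- bot.read_state(): the state.
- bot.read_camera(name): name is "side" or "top"; returns a dict with "image" (420x560x3 uint8, blue, green, red), "depth" (420x560 float32, mm along the optical axis (not along the pixel's ray), 0 where there is no reading), "fovy" (degrees; the focal length in pixels is half the picture's height over the tangent of half this angle, whatever the lens; pixels are square), "cx", "cy" (the principal point, pixels), "eye" and "attitude" of the camera in the world. Camera axes: x right, y down, z forward; pixel columns grow to the right and rows downward; lengths in mm; the calibration is good to about 2 mm. A picture is of the moment at which its call begins.
A pose or a line that the arm cannot do raises bot.MotionError and nothing moves.
- bot.finish_job(): hands the job in; it is judged then, once.
The state is a dict: "clock": time; "joint_positions": joint angles; "qvel": joint speeds; "effort": joint torques, N m; "ee_pos": TCP position; "tool_rot": TCP orientation; "ft_force": force on the tool from outside, world axes, zero at the start; "moment": the same for the moment, N m; "grip_width": finger opening in mm; "grip_force": force on a finger pad.
Only numpy, scipy, OpenCV 4.12 (cv2) and the standard library are available. Lean on these libraries where they do the work, as an engineer would, in place of code of your own. Each camera call takes 0.05 s, during which the arm holds its last target. There are 200 camera calls.

## Working session

There is one attempt and no reset: what is moved stays moved. The work goes in short steps, each a Python script; the robot and the scene stay as the last script left them, time stands still between calls to the robot, and variables do not carry over. Pictures are saved under pics/ and viewed, at most 13 in all, crops included, and the job is handed in when it is done.

```bash
mkdir -p pics; ls; cat > h.py <<'E'
import numpy as np, cv2, pickle
from scipy.spatial.transform import Rotation as R
def q2R(q): return R.from_quat([q[1],q[2],q[3],q[0]]).as_matrix()
def cloud(c):
    d=c["depth"]; f=210/np.tan(np.radians(c["fovy"])/2)
    v,u=np.mgrid[0:420,0:560]
    P=np.stack([(u-c["cx"])/f*d,(v-c["cy"])/f*d,d],-1)
    P=P@q2R(c["attitude"]).T+np.array(c["eye"]); P[d<=0]=np.nan
    return P
E
python3 - <<'E'
from rig import bot
from h import *
for n in("top","side"):
    c=bot.read_camera(n); cv2.imwrite(f"pics/{n}0.png",c["image"]); pickle.dump(c,open(n+"0.pkl","wb"))
    print(n,c["fovy"],c["cx"],c["cy"],c["eye"],c["attitude"])
s=bot.read_state();print(s)
E
```

```text
pics
top 43.76211431585806 277.05322310321213 206.2579307355319 [ 347.75723345   67.39434528 1120.44624901] [-0.07370083  0.72816309 -0.67768742  0.07131944]
side 50.62973567178946 274.89047245690847 206.04049885467435 [ 303.47459667 -790.69890478  631.58616735] [-0.48051839  0.86400596 -0.13294173  0.07015899]
{'clock': 0.1, 'joint_positions': array([-1.35360682e+00,  3.00356508e-01,  1.52155484e+00, -1.15665287e-06,
        1.32069946e+00, -6.65930887e-02]), 'qvel': array([-0.00138904, -0.00224656, -0.00261184, -0.00095546, -0.00050357,
        0.0001963 ]), 'effort': array([ 1.20100842e-03, -5.44376850e+01, -3.62371230e+01, -7.65790605e-05,
        3.02293382e-03,  3.19694914e-05]), 'ee_pos': array([ 153.95032649, -527.80136423,  249.7952656 ]), 'tool_rot': array([-5.07592821e-04,  9.89950159e-01,  1.41415783e-01, -3.88550837e-05]), 'ft_force': array([ 0.34615844,  0.38748751, -0.43767088]), 'moment': array([ 0.02919112, -0.03182045, -0.02044291]), 'grip_force': 0.0, 'grip_width': 85.29648993286726}
```

View pics/top0.png

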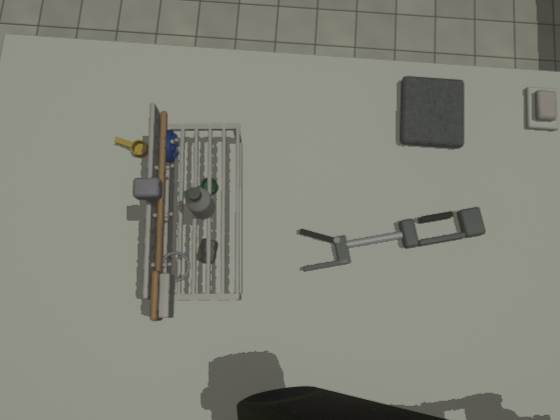

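View pics/side0.png

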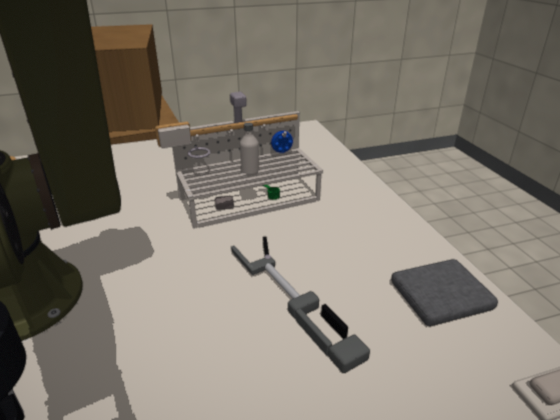

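```bash
python3 - <<'E'
from h import *
for n in("top","side"):
    c=pickle.load(open(n+"0.pkl","rb")); P=cloud(c); im=c["image"].astype(int)
    b,g,r=im[...,0],im[...,1],im[...,2]
    print(n)
    m=(g>r+25)&(g>b+15)&(g>r*1.5); 
    for p,uv in zip(P[m][::4],np.argwhere(m)[::4]): print(uv[::-1],p.round(0),end=' ')
    print()
    pts={"top":dict(pum=(207,250),c1=(240,126),c2=(240,298),head=(343,250),shaft=(370,241),hous=(409,233),back=(471,222),trig=(435,217),palm=(440,239),jt1=(304,232),jt2=(305,268),pad=(432,110),bottle=(195,195)),
         "side":dict(pum=(225,202),head=(262,266),hous=(303,303),back=(348,351),trig=(335,320),palm=(315,327),bottle=(250,160))}[n]
    for k,(u,v) in pts.items(): print(k,np.nanmedian(P[v-1:v+2,u-1:u+2].reshape(-1,3),0).round(1))
    if n=="top":
        # ledge top points
        m=(abs(P[...,2]-95)<6); m[:, 300:]=0; m[310:]=0;m[:115]=0
        q=P[m]; print(len(q),np.percentile(q,[1,50,99],axis=0).round(1)); 
        fr=[np.argwhere(m[v]).max() for v in range(130,296,15)]; print([P[v,u].round(0) for v,u in zip(range(130,296,15),fr)])
        w=(P[...,2]>6)&(P[...,2]<45); w[:,:295]=0; w[:,490:]=0; w[:200]=0; w[280:]=0
        q=P[w]; print(len(q)); rc=cv2.minAreaRect(q[:,:2].astype(np.float32)); print(rc, cv2.boxPoints(rc))
    a=cv2.resize(c["image"][95:310,120:490] if n=="top" else c["image"][130:370,150:400],None,fx=2.1 if n=="top" else 2.4,fy=2.1 if n=="top" else 2.4,interpolation=cv2.INTER_CUBIC)
    cv2.imwrite(f"pics/{n}1.png",cv2.convertScaleAbs(a,alpha=1.6))
E
```

```text
top
[213 179] [627. 222.  22.] [204 184] [618. 243.   6.] [205 185] [617. 241.   3.] [201 186] [609. 246.  23.] [212 186] [615. 225.   7.] [206 187] [611. 238.   6.] [213 190] [606. 222.   4.] [185 192] [593. 279.  24.] [185 194] [588. 279.  25.] 
pum [465.  209.9  94.1]
c1 [7.581e+02 1.739e+02 7.000e-01]
c2 [377.  140.9  37.6]
head [492.4 -66.2  22.8]
shaft [ 515.8 -122.3   22.6]
hous [ 536.9 -201.9   30.6]
back [ 570.3 -333.1   30.8]
trig [ 575.  -257.    30.6]
palm [ 529.1 -267.7   31.5]
jt1 [523.9  18.3  24.5]
jt2 [448.7  11.6  23.2]
pad [ 816.8 -248.2   30.5]
bottle [543.4 221.9 226.3]
4484 [[367.  143.3  89.6]
 [531.4 222.   95.4]
 [725.8 306.6  99.9]]
[array([716., 168.,  95.]), array([684., 166.,  95.]), array([652., 163.,  94.]), array([619., 160., 100.]), array([588., 157.,  98.]), array([558., 155.,  96.]), array([527., 152.,  98.]), array([498., 150.,  93.]), array([468., 147.,  94.]), array([439., 144.,  95.]), array([410., 142.,  96.]), array([381., 139.,  96.])]
2899
((524.0551147460938, -174.56825256347656), (168.55430603027344, 422.5757141113281), 4.503671169281006) 
[... 466 characters left out ...]
275 191] [621. 241.   9.] [268 192] [595. 223.  21.] [272 192] [613. 246.   5.] [276 192] [615. 213.  23.] [269 193] [597. 220.  19.] [273 193] [608. 217.  19.] [277 193] [618. 214.  19.] [270 194] [599. 218.  17.] [274 194] [609. 212.  18.] [278 194] [622. 217.  13.] [272 195] [603. 211.  17.] [276 195] [615. 213.  14.] [270 196] [599. 217.  11.] [274 196] [609. 212.  12.] [278 196] [621. 215.   8.] [272 197] [604. 215.   8.] [276 197] [615. 214.   6.] [271 198] [602. 220.   2.] [275 198] [612. 214.   4.] 
pum [471.2 204.9  22.4]
head [493.1 -75.1  20.1]
hous [ 535.  -212.9   28.2]
back [ 566.9 -343.7   29.2]
trig [ 575.8 -270.5   27.9]
palm [ 534.  -277.6   29.2]
bottle [542.8 201.8 135. ]
```

View pics/top1.png

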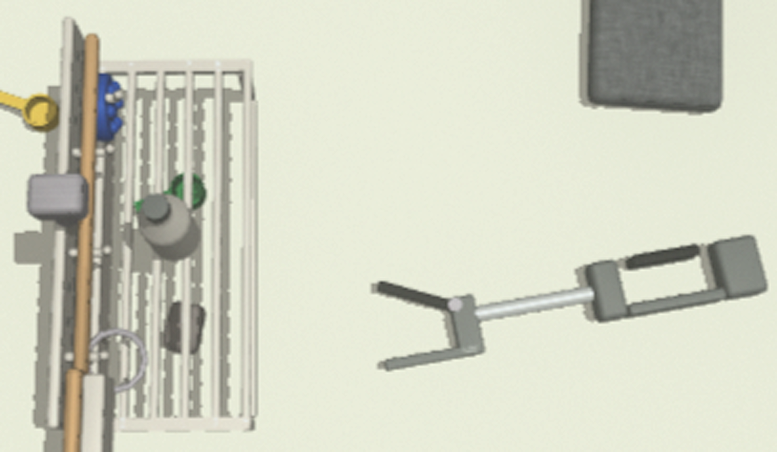

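View pics/side1.png

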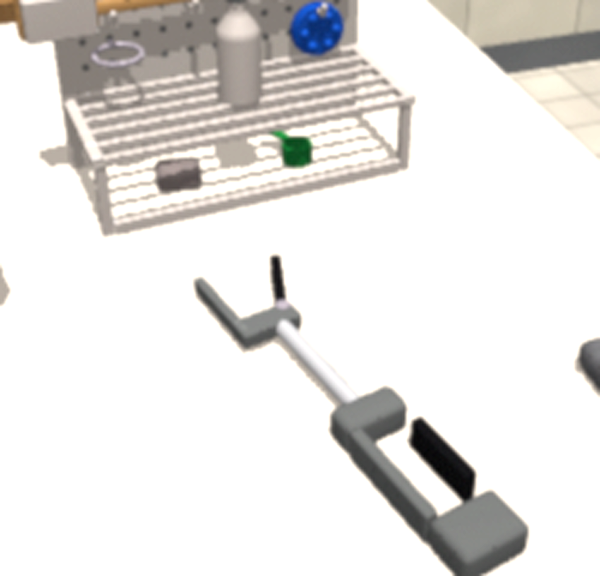

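Cup seen at about world (611, 229) with its handle toward (590, 280). The pumice is near (471, 213), and the yellow look-alike is behind the pegboard. The reacher points about 104° toward the gap, with the trigger on its +x side. Next I fit its pose precisely.

```bash
cat >> h.py <<'E'
def reacher(P,zmin=6,zmax=45,box=(380,690,-400,60)):
    """axis fit from shaft points, extents along it. returns grip xy, u, info"""
    m=(P[...,2]>zmin)&(P[...,2]<zmax)&(P[...,0]>box[0])&(P[...,0]<box[1])&(P[...,1]>box[2])&(P[...,1]<box[3])
    return P[m]
E
python3 - <<'E'
from h import *
from rig import bot
c=pickle.load(open("top0.pkl","rb")); q=reacher(cloud(c))
u=np.array([-.25,.968]); g=np.array([553.,-268.])
for i in range(5):
    y=np.array([-u[1],u[0]]); a=(q[:,:2]-g)@u; b=(q[:,:2]-g)@y
    s=(a>100)&(a<190)&(abs(b)<12)
    k=np.polyfit(a[s],b[s],1); u=u+k[0]*y; u/=np.linalg.norm(u); y=np.array([-u[1],u[0]])
    g=g+k[1]*y; a=(q[:,:2]-g)@u; b=(q[:,:2]-g)@y
    lo,hi=np.percentile(a,[.2,99.8]); g=g+u*((lo+hi)/2-102.5)
print("grip",g,"ang",np.degrees(np.arctan2(u[1],u[0])),"len",hi-lo)
a=(q[:,:2]-g)@u; b=(q[:,:2]-g)@y
s=abs(a)<30; print("bars",np.percentile(b[s],[1,99]),"head a",[np.percentile(b[(a>205)&(a<220)],[1,99])])
s=(a>250)&(b>20); print("fixed jaw b",np.percentile(b[s],[2,50,98]),a[s].max()); s=(a>250)&(b<-10);print("mov",b[s].min(),a[s].max())
th=np.arctan2(u[1],u[0])
for k in(0,1):
    yt=np.array([-u[1],u[0],0])*(1-2*k); zt=np.array([0,0,-1.]); M=np.stack([np.cross(yt,zt),yt,zt],1)
    Q=R.from_matrix(M).as_quat(); print(k,bot.ik([*g,24],[Q[3],*Q[:3]]),bot.ik([670,-40,72],[Q[3],*Q[:3]]))
print(bot.tip_reach)
E
```

```text
grip [ 556.82972324 -279.77238104] ang 104.09329811961678 len 430.2224187561951
bars [-87.3165896  127.50477591] head a [array([-153.58986735,   48.90602265])]
fixed jaw b [29.5697551  35.39951541 81.68591952] 322.98041809151636
mov -200.98198504382316 341.2666321684165
0 [-5.24362522e-01  7.18886396e-01  1.46408307e+00 -4.44089210e-16
  9.58623192e-01  2.37125568e+00] None
1 [-5.24362522e-01  7.18886396e-01  1.46408307e+00 -4.44089210e-16
  9.58623192e-01 -7.70336977e-01] [-1.14187546e-01  7.44420268e-01  1.28657365e+00 -4.44089210e-16
  1.11059873e+00 -3.60162001e-01]
19.0
```

```bash
cat >> h.py <<'E'
def fitreach(P,g,u,zmin=11,zmax=40,it=6):
    m=((P[...,2]>zmin)&(P[...,2]<zmax)).astype(np.uint8)
    g=np.array(g,float);u=np.array(u,float);u/=np.linalg.norm(u)
    d=P[...,:2]-g; y=np.array([-u[1],u[0]])
    m&=((abs(d@y)<80)&(d@u>-130)&(d@u<330)).astype(np.uint8)
    n,l,st,_=cv2.connectedComponentsWithStats(m,connectivity=8)
    q=P[l==1+st[1:,4].argmax()]
    for i in range(it):
        y=np.array([-u[1],u[0]]); a=(q[:,:2]-g)@u; b=(q[:,:2]-g)@y
        s=(a>100)&(a<190)&(abs(b)<12)
        k=np.polyfit(a[s],b[s],1); u=u+k[0]*y; u/=np.linalg.norm(u); y=np.array([-u[1],u[0]])
        g=g+k[1]*y; a=(q[:,:2]-g)@u; lo,hi=np.percentile(a,[.3,99.7]); g=g+u*((lo+hi)/2-102.5)
    a=(q[:,:2]-g)@u; b=(q[:,:2]-g)@y; s=abs(a)<30; f=(a>250)&(b>15); h=(a>205)&(a<220)
    print("grip",g.round(1),"ang",np.degrees(np.arctan2(u[1],u[0])).round(2),"len",(hi-lo).round(1),"bars",np.percentile(b[s],[1,99]).round(1),
      "fixed",np.percentile(b[f],[2,50,98]).round(1),a[f].max().round(1),"mov",b.min().round(1),"head",np.percentile(b[h],[1,99]).round(1))
    return g,u
def quat(th,tilt=0):
    """tool down, tool y = -reacher y; reacher azimuth th, nose down by tilt"""
    M=R.from_euler('z',th)*R.from_euler('y',tilt)*R.from_matrix(np.array([[-1,0,0],[0,-1,0],[0,0,1.]]).T)*R.from_euler('x',np.pi)
    M=R.from_matrix((R.from_euler('z',th)*R.from_euler('y',tilt)).as_matrix()@np.array([[1,0,0],[0,-1,0],[0,0,-1.]]))
    Q=M.as_quat(); return [Q[3],*Q[:3]]
E
python3 - <<'E'
from h import *
from rig import bot
P=cloud(pickle.load(open("top0.pkl","rb")))
g,u=fitreach(P,[555,-270],[-.25,.968]); 
th=np.arctan2(u[1],u[0]); print(bot.ik([*g,24],quat(th)))
# target
for ang in (95,100,104):
    a=np.radians(ang)
    for t in(0,.2):
        e=R.from_euler('z',a)*R.from_euler('y',t)
        G=np.array([611,229,17])-e.apply([275,12,0]); print(ang,t,G.round(1),bot.ik(G,quat(a,t)))
E
```

```text
grip [ 554.3 -268.3] ang 104.13 len 389.2 bars [17.7 29.6] fixed [29.8 35.1 39.6] 299.8 mov -48.3 head [-20.1  39.3]
[-5.10309179e-01  7.05673627e-01  1.48803285e+00 -4.44089210e-16
  9.47886176e-01 -7.56908216e-01]
95 0 [646.9 -43.9  17. ] [-1.24243457e-01  7.75473109e-01  1.38063393e+00 -4.44089210e-16
  9.85485610e-01 -2.11509920e-01]
95 0.2 [646.4 -38.4  71.6] [-0.04727574  0.6934953   1.38818933 -0.22971893  1.04436403 -0.02028418]
100 0 [670.6 -39.7  17. ] [-1.13703015e-01  8.19512947e-01  1.29900410e+00 -4.44089210e-16
  1.02307560e+00 -2.88235940e-01]
100 0.2 [669.6 -34.3  71.6] [-0.0404595   0.73178931  1.32149266 -0.22487683  1.05608973 -0.10709321]
104 0 [689.2 -34.9  17. ] [-1.03702181e-01  8.55430010e-01  1.23206211e+00 -4.44089210e-16
  1.05410053e+00 -3.48048277e-01]
104 0.2 [687.8 -29.6  71.6] [-0.03352242  0.76275759  1.26704633 -0.21996778  1.06662448 -0.17563216]
```

```bash
python3 - <<'E'
from h import *
from rig import bot
g=np.array([554.3,-268.3]); th=np.radians(104.13)
bot.move_to([*g,110],quat(th)); print(bot.servo_line([*g,20],speed=120,until_force=8), bot.read_state()["ee_pos"])
bot.move_gripper(40,26); s=bot.read_state(); print(s["grip_width"],s["grip_force"],s["ft_force"],s["ee_pos"])
bot.servo_line([*g,85],speed=100); s=bot.read_state(); print(s["grip_width"],s["grip_force"],s["ft_force"],s["moment"],s["clock"])
c=bot.read_camera("side"); P=cloud(c); cv2.imwrite("pics/lift.png",c["image"]); 
c2=bot.read_camera("top"); pickle.dump((c,c2),open("lift.pkl","wb"))
P=cloud(c2);u=np.array([np.cos(th),np.sin(th)]);y=np.array([-u[1],u[0]]);a=(P[...,:2]-g)@u;b=(P[...,:2]-g)@y
m=(P[...,2]>60)&(P[...,2]<110)&(abs(b)<70)
for nm,w in dict(shaft=(a>100)&(a<190)&(abs(b)<14),head=(a>205)&(a<225),fj=(a>245)&(a<305)&(b>15),mj=(a>240)&(a<305)&(b<0)).items():
    w=w&m; print(nm,w.sum(),[np.percentile(v[w],[2,50,98]).round(1) for v in(a,b,P[...,2]) if w.any()])
    if nm=="shaft": print(np.polyfit(a[w],b[w],1),np.polyfit(a[w],P[...,2][w],1))
E
```

```text
False [ 554.67618387 -268.57827056   20.79937803]
58.18335699776156 26.30136251449585 [-0.70903298  0.45991226  6.7781574 ] [ 554.90119172 -268.55837255   21.30558739]
52.72431972978423 28.634737730026245 [-0.40889799  0.07414771 -1.76803243] [-0.00573138  0.01838911  0.02680022] 4.0417
shaft 356 [array([101.9, 145.1, 188. ]), array([-8.5, -0.4,  6.5]), array([78.3, 84.5, 88.9])]
[-2.94559469e-04 -5.30330697e-01] [-7.85485107e-04  8.43496435e+01]
head 305 [array([205.4, 214.9, 224.7]), array([-19.8,   9.8,  38.6]), array([82.2, 86.1, 90.2])]
fj 156 [array([246.6, 273.3, 300. ]), array([29.2, 34.6, 39. ]), array([74.7, 85.9, 89.2])]
mj 175 [array([241.1, 269.2, 299.4]), array([-26.1, -18.7, -11.5]), array([73.8, 85.3, 89.7])]
```

View pics/lift.png

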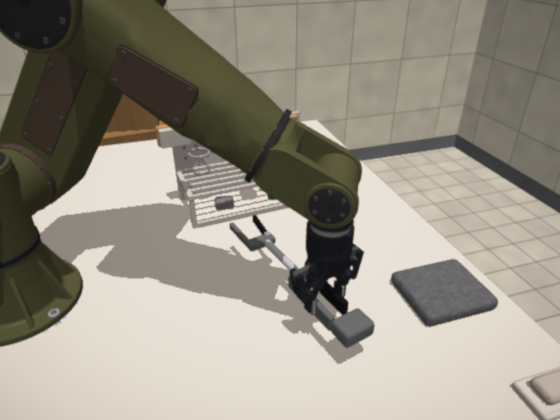

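Reacher lifted cleanly and level, but the trigger is about 7 mm in. I'll ease the gripper to 56 mm, then go in tilted nose-down.

```bash
cat >> h.py <<'E'
CUP=np.array([611.,229.])
def tcp(j,zj,th,t,lat=0,off=6.5):
    """TCP for jaw point at xy j, height zj; lat: reacher shifted to its +y"""
    e=R.from_euler('z',th)*R.from_euler('y',t)
    return np.array([*j,zj])-e.apply([275,12-lat,-off])
E
python3 - <<'E'
from h import *
from rig import bot
th=np.radians(100);t=.2;u=np.array([np.cos(th),np.sin(th)])
bot.move_gripper(56,26); s=bot.read_state(); print(s["grip_width"],s["grip_force"])
p=tcp(CUP-140*u,45,th,t,6); print(p,bot.ik(p,quat(th,t)))
bot.move_to(p,quat(th,t)); 
s=bot.read_state(); print(s["ee_pos"],s["grip_width"],s["grip_force"],s["moment"],s["clock"])
c=bot.read_camera("top"); c2=bot.read_camera("side"); cv2.imwrite("pics/pre.png",np.hstack([c["image"][60:320,100:480],c2["image"][100:360,150:500]])); pickle.dump((c,c2),open("pre.pkl","wb"))
P=cloud(c); J=CUP-140*u; y=np.array([-u[1],u[0]]); a=(P[...,:2]-J)@u; b=(P[...,:2]-J)@y+6
b=b-12+0; b=(P[...,:2]-J)@y-6+12  # reacher-frame y (axis=0)
m=(P[...,2]>25)&(P[...,2]<95)&(abs(b)<70)
for nm,w in dict(shaft=(a>-150)&(a<-85)&(abs(b)<14),head=(a>-72)&(a<-52),fj=(a>-35)&(a<40)&(b>15),mj=(a>-35)&(a<40)&(b<0)).items():
    w=w&m; print(nm,w.sum(),[np.percentile(v[w],[2,50,98]).round(1) for v in(a,b,P[...,2]) if w.any()])
    if w.sum()>20: print(np.polyfit(a[w],b[w],1).round(3),np.polyfit(a[w],P[...,2][w],1).round(3))
E
```

```text
56.49084458545476 25.461229383945465
[ 687.79671389 -171.98318441  106.00449872] [-0.23870112  0.75337689  1.19575032 -0.20359446  1.11948546 -0.33088729]
[ 687.74330591 -171.52346527  105.53121363] 55.859272093905645 25.462111830711365 [0.15179463 0.01743615 0.01539505] 5.0583
shaft 246 [array([-148.8, -117.7,  -85.8]), array([-6.8,  2. ,  8.1]), array([64.6, 75.3, 83.7])]
[0.002 1.942] [-0.207 50.779]
head 274 [array([-71.4, -62. , -52.4]), array([-17.1,  12.8,  40.4]), array([58.3, 65.5, 70.1])]
[ 0.027 14.018] [-0.147 56.284]
fj 171 [array([-33.4,  -4.3,  24.5]), array([30.6, 37.1, 40.7]), array([39.4, 52.4, 61.9])]
[-1.0000e-03  3.6623e+01] [-0.201 51.431]
mj 166 [array([-33.3,  -5.9,  21.4]), array([-34.9, -22.9, -12.4]), array([39.3, 53.4, 61.9])]
[ -0.313 -25.207] [-0.224 51.457]
```

View pics/pre.png

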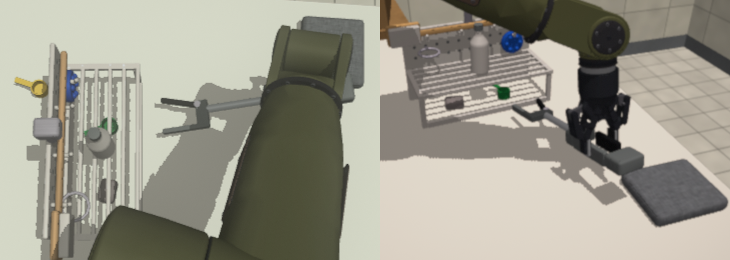

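```bash
python3 - <<'E'
from h import *
from rig import bot
th=np.radians(100);t=.2;u=np.array([np.cos(th),np.sin(th)])
q=quat(th,t)
print(bot.servo_line(tcp(CUP,42,th,t,4,8),q,speed=90,until_force=8)); s=bot.read_state(); print(s["ee_pos"],s["ft_force"])
print(bot.servo_line(tcp(CUP,18,th,t,4,8),q,speed=40,until_force=6)); s=bot.read_state(); print(s["ee_pos"],tcp(CUP,18,th,t,4,8),s["ft_force"],s["clock"],s["grip_width"])
c=bot.read_camera("top"); c2=bot.read_camera("side"); 
f=lambda i,v,u:cv2.resize(i[v:v+150,u:u+100],None,fx=4,fy=4,interpolation=cv2.INTER_CUBIC)
cv2.imwrite("pics/in.png",np.hstack([f(c["image"],120,160),f(c2["image"],130,230)])); pickle.dump((c,c2),open("in.pkl","wb"))
P=cloud(c); y=np.array([-u[1],u[0]]); a=(P[...,:2]-CUP)@u; b=(P[...,:2]-CUP)@y+8
m=(P[...,2]>12)&(P[...,2]<70)&(abs(b)<70)
for nm,w in dict(shaft=(a>-150)&(a<-85)&(abs(b)<14),).items():
    w=w&m; print(nm,w.sum(),np.polyfit(a[w],b[w],1).round(3),np.polyfit(a[w],P[...,2][w],1).round(3))
E
```

```text
False
[665.44107921 -33.9153305  104.45837742] [ 0.36553118 -0.66640695 -1.22406896]
False
[665.52335258 -33.47286262  80.65682382] [665.40383668 -33.46932599  80.47459859] [-0.45364559 -0.18858042 -0.91186272] 7.6167 56.38264930618834
shaft 230 [-0.002  1.057] [-0.203 26.135]
```

View pics/in.png

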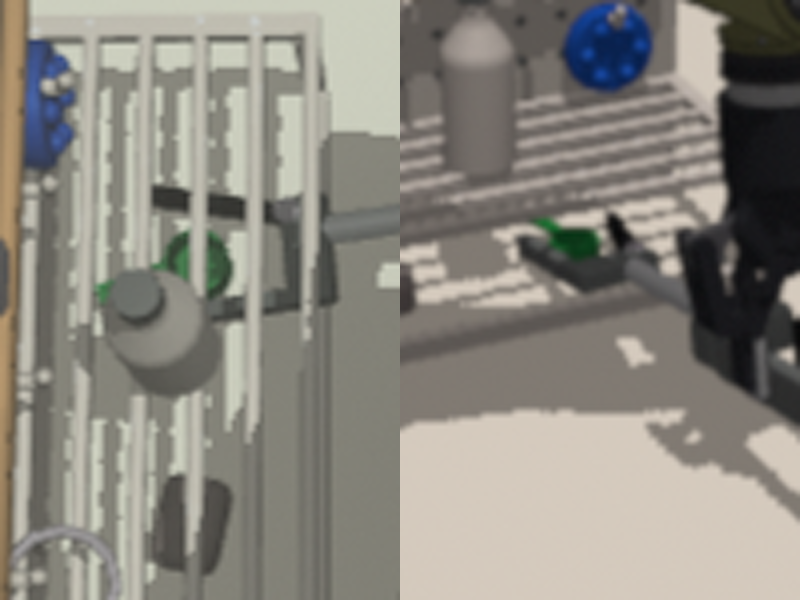

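```bash
python3 - <<'E'
from h import *
from rig import bot
th=np.radians(100);t=.2;u=np.array([np.cos(th),np.sin(th)]);q=quat(th,t)
bot.move_gripper(38,60); bot.dwell(.5); s=bot.read_state(); print(s["grip_width"],s["grip_force"],s["ft_force"],s["clock"])
bot.servo_line(tcp(CUP,48,th,t,4,8),q,speed=50); s=bot.read_state(); print(s["ee_pos"],s["grip_width"],s["ft_force"])
c=bot.read_camera("top"); c2=bot.read_camera("side"); 
f=lambda i,v,u:cv2.resize(i[v:v+150,u:u+100],None,fx=4,fy=4,interpolation=cv2.INTER_CUBIC)
cv2.imwrite("pics/up.png",np.hstack([f(c["image"],120,160),f(c2["image"],130,230)])); pickle.dump((c,c2),open("up.pkl","wb"))
for c in(c,c2):
    P=cloud(c);im=c["image"].astype(int);b,g,r=[im[...,i] for i in range(3)]
    m=(g>r+25)&(g>b+15)&(g>r*1.5); print(m.sum(),np.nanpercentile(P[m],[5,50,95],axis=0).round(0))
E
```

```text
48.2132166867078 62.479623556137085 [ 0.32551056 -0.13292352 -0.25920546] 8.4333
[665.2648201  -33.47316587 110.24802624] 48.23766090754543 [-0.18852053 -0.30192812 -1.52612728]
67 [[588. 214.  32.]
 [606. 243.  51.]
 [621. 275.  55.]]
13 [[608. 211.  36.]
 [615. 214.  49.]
 [622. 241.  51.]]
```

View pics/up.png

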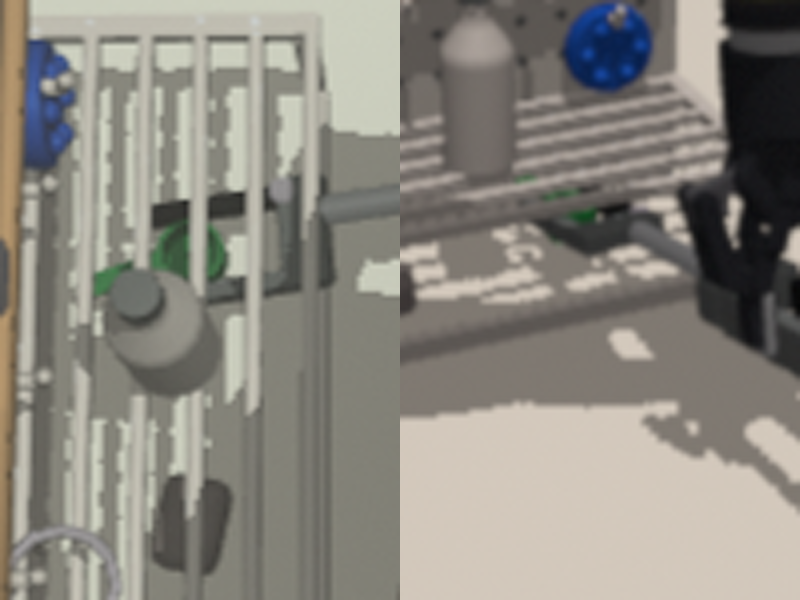

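```bash
python3 - <<'E'
from h import *
from rig import bot
th=np.radians(100);t=.2;u=np.array([np.cos(th),np.sin(th)]);q=quat(th,t)
E_=CUP-180*u+np.array([-25,0]); print(E_)
bot.servo_line(tcp(CUP-90*u,48,th,t,4,8),q,speed=120)
bot.servo_line(tcp(E_,48,th,t,4,8),q,speed=120)
print(bot.servo_line(tcp(E_,24,th,t,4,8),q,speed=60,until_force=4)); print(bot.servo_line(tcp(E_,16,th,t,4,8),q,speed=12,until_force=2.5))
s=bot.read_state(); print(s["ee_pos"],tcp(E_,18,th,t,4,8)[2],s["ft_force"],s["grip_width"],s["clock"])
c=bot.read_camera("top"); c2=bot.read_camera("side"); pickle.dump((c,c2),open("pl.pkl","wb"))
f=lambda i,v,u:cv2.resize(i[v:v+150,u:u+133],None,fx=3,fy=3,interpolation=cv2.INTER_CUBIC)
cv2.imwrite("pics/pl.png",np.hstack([f(c["image"],110,220),f(c2["image"],170,220)]))
for c in(c,c2):
    P=cloud(c);im=c["image"].astype(int);b,g,r=[im[...,i] for i in range(3)]
    m=(g>r+25)&(g>b+15)&(g>r*1.5); print(m.sum(),np.nanpercentile(P[m],[5,50,95],axis=0).round(0))
E
```

```text
[617.25667198  51.73460446]
False
True
[ 671.41069867 -210.83920506   77.9492982 ] 80.47459859137177 [ 1.02212552 -1.66531232  0.43536815] 48.47368841083606 12.3083
185 [[596.  45.   2.]
 [610.  62.  20.]
 [627.  98.  27.]]
151 [[598.  36.   7.]
 [618.  65.  20.]
 [632.  96.  24.]]
```

View pics/pl.png

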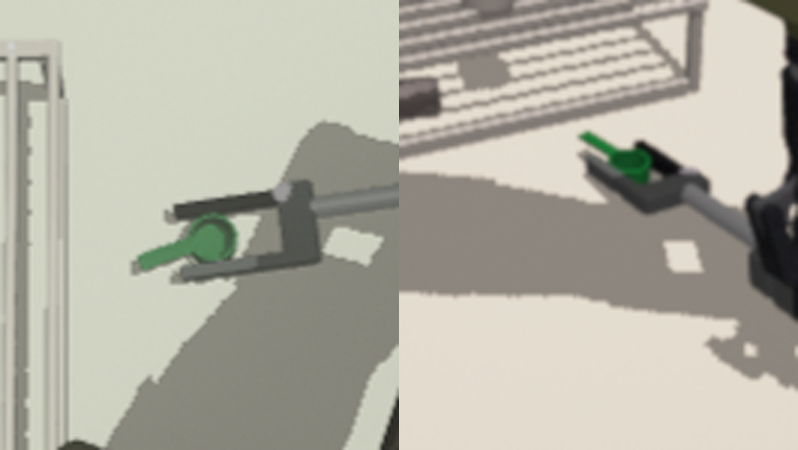

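```bash
cat > look.py <<'E'
from h import *
def scoop(c):
    P=cloud(c);im=c["image"].astype(int);b,g,r=[im[...,i] for i in range(3)]
    m=(g>r+25)&(g>b+15)&(g>r*1.5); print("scoop",m.sum(),np.nanpercentile(P[m],[5,50,95],axis=0).round(0).tolist())
E
python3 - <<'E'
from look import *
from rig import bot
th=np.radians(100);t=.2;u=np.array([np.cos(th),np.sin(th)]);q=quat(th,t);E_=np.array([617.3,51.7])
bot.move_gripper(57,26); bot.dwell(.3); s=bot.read_state(); print(s["grip_width"],s["grip_force"])
bot.servo_line(tcp(E_,17.5,th,t,8,8),q,speed=20)
for n in("top","side"): scoop(bot.read_camera(n))
bot.servo_line(tcp(E_,70,th,t,8,8),q,speed=70)
for n in("top","side"): scoop(bot.read_camera(n))
s=bot.read_state(); print(s["grip_width"],s["grip_force"],s["clock"])
# lay-down: reacher back near its first place
g=np.array([554.3,-268.3]);t0=np.radians(104.13)
p=np.array(s["ee_pos"]); bot.move_to([*g,100],quat(t0,0))
print(bot.servo_line([*g,30],speed=100,until_force=6), bot.servo_line([*g,19.5],speed=20,until_force=4)); s=bot.read_state(); print(s["ee_pos"],s["ft_force"],s["clock"])
c=bot.read_camera("top"); c2=bot.read_camera("side"); scoop(c)
f=lambda i:cv2.resize(i[110:400,130:520],None,fx=1,fy=1)
cv2.imwrite("pics/lay.png",np.hstack([f(c["image"]),f(c2["image"])]))
E
```

```text
57.25001797955504 24.470688700675964
scoop 184 [[596.0, 47.0, 2.0], [610.0, 62.0, 20.0], [626.0, 98.0, 27.0]]
scoop 154 [[597.0, 36.0, 7.0], [614.0, 65.0, 19.0], [629.0, 95.0, 23.0]]
scoop 174 [[596.0, 46.0, 2.0], [611.0, 65.0, 17.0], [628.0, 98.0, 28.0]]
scoop 197 [[596.0, 33.0, 3.0], [611.0, 48.0, 16.0], [627.0, 97.0, 25.0]]
57.04553357480089 24.471535384655 14.425
False True
[ 554.33398182 -268.34458013   21.35172843] [-0.41373555 -0.56584183  5.48127946] 16.3167
scoop 140 [[595.0, 49.0, 2.0], [610.0, 67.0, 21.0], [625.0, 100.0, 27.0]]
```

View pics/lay.png

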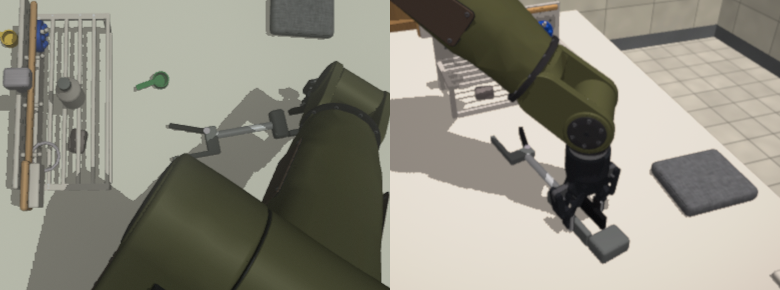

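The scoop stands alone on the bench and the reacher is down well clear of it. Next: release, back off, verify.

```bash
python3 - <<'E'
from look import *
from rig import bot
bot.move_gripper(85); bot.dwell(.3); s=bot.read_state()
bot.servo_line([554.3,-268.3,150],speed=100); bot.move_joints([-1.354,.3,1.521,0,1.321,-.067]); bot.dwell(.3)
c=bot.read_camera("top"); scoop(c); c2=bot.read_camera("side"); scoop(c2)
fitreach(cloud(c),[555,-270],[-.25,.968]); s=bot.read_state(); print(s["clock"])
cv2.imwrite("pics/end.png",np.hstack([c["image"][90:320,100:490],c2["image"][100:330,150:500]]))
E
```

```text
scoop 152 [[595.0, 49.0, 2.0], [610.0, 65.0, 21.0], [625.0, 99.0, 28.0]]
scoop 195 [[598.0, 36.0, 5.0], [613.0, 59.0, 16.0], [628.0, 90.0, 23.0]]
grip [ 552.3 -268.5] ang 103.91 len 390.0 bars [17.9 29.8] fixed [29.4 34.7 39.2] 300.2 mov -49.5 head [-19.9  39.2]
20.7333
```

View pics/end.png

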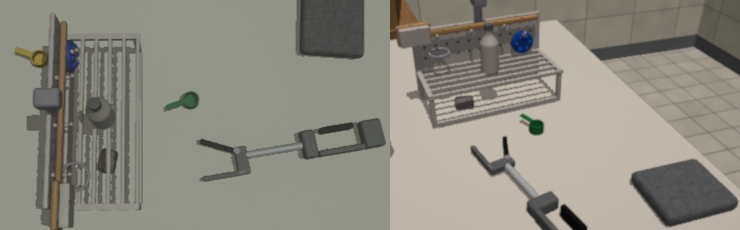

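Scoop (190,100 in the left half) upright on the open bench, reacher flat with jaws open and clear, pumice and bottle in place.

```bash
python3 -c "
from rig import bot
print(bot.finish_job())"
```

```text
the job is handed in; nothing more can be done
None
```

The job is handed in, though no verdict came back: the last pictures show the scoop upright on the bench about 100 mm in front of the ledge, the reacher flat with its trigger out and clear of the scoop, the pumice and bottle not visibly moved, and about 21 s of the 45 s used.

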